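Close the germinator and air it under the inner lid

TASK

Turn the germinator's thermostat knob to 25 degrees (the long mark with the dot), then take the two nested lids by the inner lid's knob and set them as one, without dropping them, onto the sowing dish so that the inner lid is fully seated in the dish's mouth. Then take the steel cover alone by its collar, lift it about 10 cm and finish holding it there in the gripper, level and still over the dish; the clear inner lid stays seated, undisturbed. Leave the other things on the shelf where they are.

Things in the scene. Friction and masses are not known exactly. Their poses are not given: they have to be found in the camera images.
- germinator: electric germinator, fixed: grey housing 290 (x) x 180 mm, 45 mm high, standing on either half of the table, yaw within 0.35 rad. Origin under its centre, z up; -x is its front end, with the thermostat on a console 60 mm high, on its axis 88 mm in front of the origin. The round aluminium sowing dish stands behind, 55 mm to +x of the origin
- dish_mouth (a point): centre of the sowing dish's mouth at the height of its rim, 95 mm above the table; axes as the germinator's. Mouth 136 mm wide inside, rim 152 mm outside. The inner lid's flange rests on the rim with its plug in the mouth, 3 mm play all round; its origin is then 12 mm below this point
- dial_grip (a point): point on the vertical axis of the thermostat knob, 92 mm above the table, the height to grip. Black upright bar 40 mm long, 14 mm thick, 30 mm high, top 99 mm above the table, on a disc 44 mm across (upper face at 69 mm). Turns with the knob: x axis along the bar towards the end with the white pointer line, y across the bar, z up
- thermostat (a joint): knob angle, rad: 0 at the low end, growing clockwise seen from above, to 4.71 (10 to 35 degrees C). Six long marks 0.942 rad apart; 25 is the fourth, the one with a round dot at its outer end: reading 2.827, pointer 27 degrees clockwise from the direction knob to dish centre (at 0: 135 degrees counter-clockwise from it). Stepless, stays where left, friction 0.03 N m
- inner_lid: inner lid, about 140 g: clear round plate with a grey post knob. Origin: centre of its underside, z up. Plug 130 mm across (120 at its foot) from z 0 to 12 mm, flange 152 mm across z 12 to 16, conical boss 42 mm across at z 20 narrowing to the post at z 32. Stands at first on a black upturned tray 45 mm high, under the cover, which it carries
- lid_knob (a point): centre of the top of the inner lid's knob, 74 mm above that lid's origin: an upright round post 22 mm across that sticks up through the cover's collar to 28 mm above it. Lifting this knob carries both lids
- cover: outer lid, steel, about 220 g: round plate with a short skirt, 174 mm across outside, 168 inside. Origin: centre of the skirt's lower edge, z up. Plate from z 14 to 18 mm with a 48 mm hole in the middle. Lies loose on the inner lid's flange, its origin then 2 mm above the inner lid's; the boss keeps the hole centred to about 3 mm. Nothing fastens the two
- collar_top (a point): centre of the top of the cover's collar, 44 mm above the cover's origin: an upright round tube round the hole, 58 mm across outside, 48 mm inside, rising 26 mm from the cover's plate. The inner lid's knob stands in its middle while the lids are nested
- jar: bystander: glass jar with an aluminium twist cap, 66 mm across, 95 mm high; origin under its centre
- dibber: bystander: wooden T-handled dibber with a steel point, 165 mm long, lying along its x axis, about 26 mm high; origin under the middle of the T handle (92 mm wide)
- pot: bystander: white plastic plant pot, 112 mm across, 100 mm high; origin under its centre
- bowl: bystander: stainless steel bowl, 120 mm across, 50 mm high; origin under its centre
- trowel: bystander: orange trowel, 285 mm long, lying along its x axis; origin under its neck
- mister: bystander: white spray bottle with a grey head, 72 mm across, 190 mm high; origin under its centre
Not all that is in view belongs to the job. Leave any yellow look-alike of the inner_lid alone.

How it is judged:
On the way, in this order (a step that is already met when the one before it is completed fails the run):
1. the thermostat points at the 25 mark (value of joint thermostat between 2.707 and 2.947 rad), for 0.2 s.
2. both lids are on the dish, nested, the inner lid seated in its mouth and at rest (horizontal distance between inner_lid and dish_mouth below 0.007 m and z of inner_lid in the frame of dish_mouth between -0.016 and -0.008 m and angle between inner_lid's own z axis and vertical below 0.06 rad and z of cover in the frame of inner_lid below 0.006 m and linear speed of inner_lid below 0.03 m/s), for 0.2 s.
At the end, for the whole second after the job is handed in: Thermostat within 0.12 rad of the 25 mark; inner lid seated (7 mm sideways, 4 mm in height, 0.06 rad); cover held by the fingers alone, clear of the inner lid, still, tilt under 0.15 rad, within 50 mm of over the dish centre, its skirt edge 70 to 160 mm above the dish rim (all of step 1 and horizontal distance between inner_lid and dish_mouth below 0.007 m and z of inner_lid in the frame of dish_mouth between -0.016 and -0.008 m and angle between inner_lid's own z axis and vertical below 0.06 rad and z of cover in the frame of dish_mouth between 0.07 and 0.16 m and horizontal distance between cover and dish_mouth below 0.05 m and angle between cover's own z axis and vertical below 0.15 rad and linear speed of cover below 0.03 m/s and contact force between the fingers and cover above 1 N and contact force between each of cover, the fingers and inner_lid below 0.05 N); the arm keeps its last pose, push and grip.
It fails at once if the cover is parted from the inner lid while the inner lid is not seated on the dish (lids not carried as one, or inner lid dragged up with the cover) (z of cover in the frame of inner_lid above 0.02 m and not (horizontal distance between inner_lid and dish_mouth below 0.007 m and z of inner_lid in the frame of dish_mouth between -0.016 and -0.008 m and angle between inner_lid's own z axis and vertical below 0.06 rad)).
It fails at once if the lids are dropped (inner lid falls, out of the fingers, faster than 0.4 m/s) (linear speed of inner_lid above 0.4 m/s and contact force between the fingers and inner_lid below 0.05 N).
It fails at once if a bystander is moved more than 30 mm (distance of any of jar, dibber, pot, bowl, trowel, mister from where it was at the start of the episode above 0.03 m).
It also fails if it takes over 72 s, if anything falls off the work surface, if the arm or the gripper's body presses on something with over 40 N, if the wrist force passes 120 N, or if a joint passes its speed limit or range.

ROBOT

A 6-joint arm with a two-finger parallel gripper is mounted at the origin on the work surface. World frame = base frame: x ahead of the robot, y to its left, z up, the work surface at z = 0. Lengths are in m, angles in rad, forces in N, time in s.
With the tool pointing down it reaches from about 0.275 to 0.875 m from the base axis. Payload 12.5 kg.
Tool frame: the origin (TCP) lies at the very end of the fingers, on their centre line; the grasp point (between the pads) lies 19 mm behind it; x points along the fingers, y is the direction in which the jaws open and shut, and the axes are right-handed (so a half turn about x gives the same grasp; the last joint's range is limited). The gripper opens to 85 mm and grips with 20 to 120 N. Pads are 22 mm wide; open, the fingers measure 114 mm over their backs; the gripper's body (76 mm by 85 mm) begins 54 mm behind the grasp point. The pads swing forward as they close: fully open they stand 13 mm farther back than shut.
Start: joints at [1.038, 0.351, 1.652, -0, 1.139, -0.085], TCP at [0.238, 0.496, 0.231] pointing down, gripper open.
Joint ranges: [-2.75, 2.75], [-0.79, 2.1], [0.01, 2.65], [-1.57, 4.71], [0.07, 3.14], [-2.87, 2.87]. Speed limits (rad/s): [2.22, 2.22, 2.79, 3.14, 3.14, 3.14].

INTERFACE

Orientations are given as a 3x3 rotation matrix whose columns are the frame's x, y, z axes.
In Python, from bench import manip gives the robot as it stands. Calls block until the motion is done:
- manip.move_ptp(position, orientation): joint-space move of the TCP to a pose.
- manip.move_l(position, attitude=None, max_speed=0.15): straight line of the TCP; attitude=None keeps the orientation; max_speed is the mean speed in m/s.
- manip.move_j(angles): joint-space move.
- manip.set_gripper(opening, effort=None): opening from 0.0 (shut) to 1.0 (fully open); effort is the grip in N (None keeps the last); returns when the fingers have stopped.
- manip.dwell(seconds).
- manip.inverse_kinematics(position, orientation): joint angles nearest the present ones, or None.
- manip.grab_frame(name): name is "scene" or "top" or "wrist"; returns (picture, depth): 400x640x3 uint8, red, green, blue; 400x640 float32, m along the optical axis (not along the pixel's ray), 0 where there is no reading.
- manip.get_calibration(name): a dict with "camera_matrix" (3x3 intrinsics, pixels), "R" (3x3) and "t" (3): a world point X has camera coordinates R X + t. Camera axes: x right, y down, z forward; pixel columns grow to the right and rows downward; lengths in m; the calibration is good to about 2 mm. A picture is of the moment at which its call begins: read the wrist's pose just before it. get_calibration takes no time and is no camera call; for the wrist camera it gives the pose at the moment of the call.
A pose or a line that the arm cannot do raises manip.Unreachable and nothing moves.
- manip.sign_off(): hands the job in, once; it reports no verdict.
Trained networks look in the newest picture that a camera, given by its name, has taken for a name from the list of things; names that differ only in an ending like _2 or _b are one class to them, and where a whole thing is asked for, a point or a joint stands for the part that bears it (a point fixed in the world has none). Each returns a list of dicts, best first, with "confidence" (0 to 1); they miss things now and then, are a little off and sometimes report something else, mostly with a low value. They report only what shows in the picture. A call takes as long as a camera call. They do not tell look-alikes from the thing itself.
- manip.look_for(camera, name): "at" ([x, y, z] in m, in world coordinates, good to about 4 mm: the middle of the surface that is visible of it).
Readings, each from a call of its own:
- manip.current_time(): time.
- manip.current_qpos(): joint angles.
- manip.current_joint_vel(): joint speeds.
- manip.current_joint_torque(): joint torques, N m.
- manip.current_ee_pos(): TCP position.
- manip.current_tcp_rot(): TCP orientation.
- manip.current_force(): force on the tool from outside, world axes, zero at the start.
- manip.current_ft_torque(): the same for the moment, N m.
- manip.current_grip_width(): opening from 0.0 (shut) to 1.0 (fully open).
Only numpy, scipy, OpenCV 4.12 (cv2) and the standard library are available. Lean on these libraries where they do the work, as an engineer would, in place of code of your own. Each camera call takes 0.05 s, during which the arm holds its last target. There are 200 camera calls.

## Working session

There is one attempt and no reset: what is moved stays moved. The work goes in short steps, each a Python script; the robot and the scene stay as the last script left them, time stands still between calls to the robot, and variables do not carry over. Pictures are saved under pics/ and viewed, about 8 in all and at most 12, crops included, and the job is handed in when it is done.

```bash
mkdir -p pics; ls
cat > h.py <<'E'
import numpy as np, cv2
from bench import manip as m
def save(n,img,): cv2.imwrite('pics/'+n+'.png',cv2.cvtColor(img,cv2.COLOR_RGB2BGR))
def cloud(cam,cal=None):
    cal=cal or m.get_calibration(cam); img,d=m.grab_frame(cam)
    K,R,t=[np.array(cal[k]) for k in('camera_matrix','R','t')]
    v,u=np.mgrid[0:400,0:640]
    P=np.stack([(u-K[0,2])/K[0,0]*d,(v-K[1,2])/K[1,1]*d,d],-1)
    return img,d,(P-t)@R   # R^T(P-t)
def px(cam,X):
    c=m.get_calibration(cam);K,R,t=[np.array(c[k]) for k in('camera_matrix','R','t')]
    q=K@(R@np.array(X)+t);return (q[:2]/q[2]).round(0)
def down(a): # tool down, jaw (y) axis at angle a in the world xy
    x=np.array([0,0,-1.]);y=np.array([np.cos(a),np.sin(a),0]);return np.stack([x,y,np.cross(x,y)],1)
E
python3 - <<'E'
from h import *
for c in('scene','top'):
    img,d,W=cloud(c); save(c,img); np.savez('/tmp/'+c,img=img,W=W,d=d)
    for n in('germinator','thermostat','inner_lid','cover','jar','dibber','pot','bowl','trowel','mister'):
        for r in m.look_for(c,n): print(c,n,round(r['confidence'],2),np.round(r['at'],3),px(c,r['at']))
print(m.current_time())
E
```

```text
pics
scene germinator 0.66 [ 0.56  -0.228  0.058] [299. 248.]
scene thermostat 0.45 [ 0.468 -0.191  0.082] [284. 225.]
scene inner_lid 0.94 [0.278 0.209 0.017] [304. 142.]
scene inner_lid 0.74 [ 0.266 -0.24   0.02 ] [235. 216.]
scene cover 0.56 [0.521 0.171 0.061] [349. 167.]
scene jar 0.57 [ 0.636 -0.023  0.082] [348. 213.]
scene dibber 0.85 [ 0.392 -0.006  0.026] [297. 188.]
scene pot 0.74 [0.765 0.013 0.055] [383. 227.]
scene bowl 0.76 [0.314 0.466 0.025] [343. 107.]
scene bowl 0.27 [ 0.39  -0.006  0.024] [297. 188.]
scene trowel 0.72 [0.604 0.455 0.006] [399. 139.]
scene trowel 0.67 [ 0.386 -0.517  0.111] [205. 281.]
scene mister 0.79 [ 0.388 -0.518  0.112] [205. 282.]
top germinator 0.79 [ 0.547 -0.209  0.062] [387. 192.]
top thermostat 0.74 [0.51  0.18  0.064] [264. 204.]
top thermostat 0.72 [ 0.462 -0.176  0.07 ] [377. 219.]
top inner_lid 0.92 [0.27  0.209 0.016] [257. 278.]
top inner_lid 0.65 [ 0.261 -0.236  0.014] [394. 281.]
top inner_lid 0.62 [0.514 0.183 0.073] [263. 202.]
top cover 0.82 [0.513 0.186 0.063] [263. 203.]
top cover 0.36 [0.514 0.185 0.073] [262. 202.]
top jar 0.62 [ 0.622 -0.006  0.098] [323. 167.]
top dibber 0.6 [ 0.384 -0.003  0.022] [322. 243.]
top pot 0.56 [ 0.791 -0.006  0.048] [323. 118.]
top pot 0.5 [ 0.465 -0.178  0.072] [377. 217.]
top bowl 0.93 [0.326 0.461 0.024] [179. 261.]
top bowl 0.41 [0.512 0.186 0.074] [262. 203.]
top trowel 0.65 [0.599 0.456 0.006] [185. 178.]
top mister 0.85 [ 0.368 -0.491  0.119] [483. 248.]
1.1
```

View pics/scene.png

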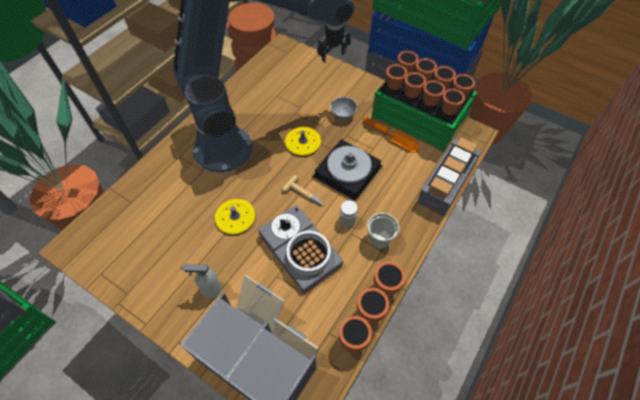

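View pics/top.png

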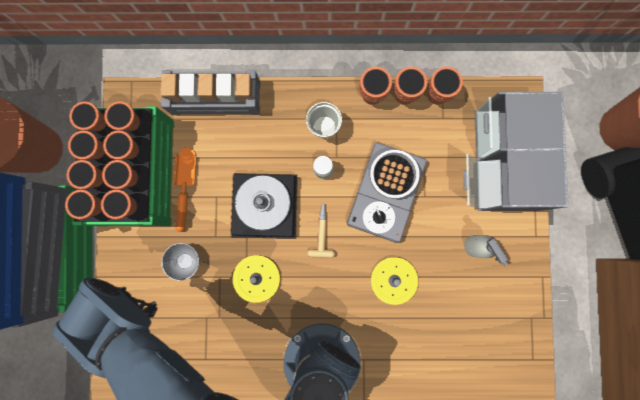

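The lids wanted are the steel cover on the black tray, top (263,203) / scene (349,165). The yellow look-alikes are at top (257,279) and (394,281) and are to be left. The germinator's dish is at top (395,175) and its knob at (379,217). Next I refine from the depth and view one close crop.

```bash
cat >> h.py <<'E'
from scipy.optimize import least_squares
def circ(P,r):  # robust fixed-radius circle
    f=lambda c:np.hypot(P[:,0]-c[0],P[:,1]-c[1])-r
    s=least_squares(f,P[:,:2].mean(0),loss='soft_l1',f_scale=.002);return s.x,np.median(abs(s.fun)),len(P)
def sel(W,c,rad,z0,z1):
    return W[(np.hypot(W[...,0]-c[0],W[...,1]-c[1])<rad)&(W[...,2]>z0)&(W[...,2]<z1)]
E
python3 - <<'E'
from h import *
for c in('scene','top'):
    D=np.load('/tmp/%s.npz'%c);W=D['W']
    print(c,'rim',circ(sel(W,(.6,-.225),.1,.089,.1),.072))
    P=sel(W,(.513,.183),.12,.055,.075); r=np.hypot(*(P[:,:2]-P[:,:2].mean(0)).T); print('plate mean',P.mean(0),r.max())
    P=sel(W,(.513,.183),.1,.1,.14); print('knob top',P.mean(0) if len(P) else 0,len(P))
    P=sel(W,(.513,.183),.1,.082,.1); print('collar',P.mean(0) if len(P) else 0,len(P))
    P=sel(W,(.465,-.18),.05,.085,.11); print('dial',P.mean(0) if len(P) else 0,len(P))
    P=sel(W,(.465,-.18),.06,.063,.075); print('disc',P.mean(0),len(P))
img=np.load('/tmp/top.npz')['img']
a=np.hstack([cv2.resize(img[150:250,340:440],(400,400),interpolation=3),cv2.resize(img[153:253,213:313],(400,400),interpolation=3)]);save('crop',a)
c=m.get_calibration('wrist');R,t=np.array(c['R']),np.array(c['t']);T=m.current_tcp_rot();print('wrist cam in tcp',T.T@(-R.T@t-m.current_ee_pos()),'axes\n',(R@T).T.round(2),c['camera_matrix'][0])
print(T.round(2))
E
```

```text
scene rim (array([ 0.60018741, -0.2328822 ]), np.float64(0.002132844233489653), 266)
plate mean [0.51522563 0.17937016 0.06396745] 0.09588579244494583
knob top [0.51382462 0.18346578 0.11383549] 34
collar [0.51411346 0.17960872 0.08878082] 78
dial [ 0.46619598 -0.18664354  0.09554822] 53
disc [ 0.47142539 -0.18855977  0.06644029] 139
top rim (array([ 0.60151421, -0.23177978]), np.float64(0.0021406915298778223), 355)
plate mean [0.51414021 0.18558052 0.06515462] 0.11688797580158242
knob top [0.51411993 0.18617453 0.11725688] 43
collar [0.51448182 0.18629032 0.09073138] 106
dial [ 0.46720936 -0.18348363  0.09819505] 64
disc [ 0.46862751 -0.18050291  0.06582713] 288
wrist cam in tcp [-0.14233591 -0.00107207 -0.06865212] axes
 [[ 0.   -0.27  0.96]
 [ 1.   -0.   -0.  ]
 [ 0.    0.96  0.27]] [287.0574447    0.         319.71106725]
[[ 0.    0.43  0.9 ]
 [ 0.    0.9  -0.43]
 [-1.    0.    0.  ]]
```

View pics/crop.png

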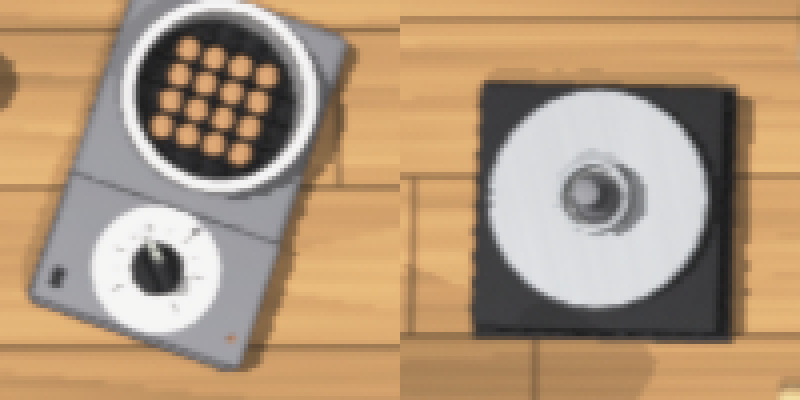

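The left crop shows the knob at about (157,268), its pointer near (155,243) and the dotted long mark at (195,232). That fits the computed target direction of -0.81 rad in the world. The right crop shows the steel cover with its collar and grey post at (592,192), on the black tray. Now a near look at the dial.

Run:
```python
from h import *
m.move_ptp([.467,-.184,.21],down(np.pi/2+.1))
print(m.current_qpos(),m.current_time())
img,d,W=cloud('wrist'); save('w1',img); np.savez('/tmp/w1',img=img,W=W)
print('rim',circ(sel(W,(.601,-.232),.1,.089,.1),.072))
P=sel(W,(.467,-.184),.04,.09,.108); print('bar',P.mean(0),len(P), P[:,2].std())
u,s,v=np.linalg.svd(P[:,:2]-P[:,:2].mean(0));print('bar dir',np.arctan2(v[0,1],v[0,0]),s)
for k in (-.811,.1): print(px('wrist',[.467+.03*np.cos(k),-.184+.03*np.sin(k),.07]),px('wrist',[.467,-.184,.099]))
for a in(.1,.3,-.811): 
  for h in (np.pi/2,-np.pi/2):
    q=m.inverse_kinematics([.467,-.184,.073],down(a+h)); print(a,h,None if q is None else np.round(q,2))
```

```text
[-4.67118234e-01  2.88632926e-01  1.79673341e+00  1.02499557e-04
  1.05615058e+00 -2.13853193e+00] 3.6417
rim (array([ 0.59938031, -0.23145037]), np.float64(0.0020605045459911667), 1266)
bar [ 0.46450574 -0.1836224   0.09801725] 649 0.0014377606837394326
bar dir 0.39305049453854285 [0.29296804 0.10143154]
[297. 209.] [320. 199.]
[320. 220.] [320. 199.]
0.1 1.5707963267948966 [-0.47  0.5   1.9  -0.    0.75 -2.14]
0.1 -1.5707963267948966 [-0.47  0.5   1.9  -0.    0.75  1.  ]
0.3 1.5707963267948966 [-0.47  0.5   1.9  -0.    0.75 -2.34]
0.3 -1.5707963267948966 [-0.47  0.5   1.9  -0.    0.75  0.8 ]
-0.811 1.5707963267948966 [-0.47  0.5   1.9  -0.    0.75 -1.23]
-0.811 -1.5707963267948966 [-0.47  0.5   1.9  -0.    0.75  1.91]
```

View pics/w1.png

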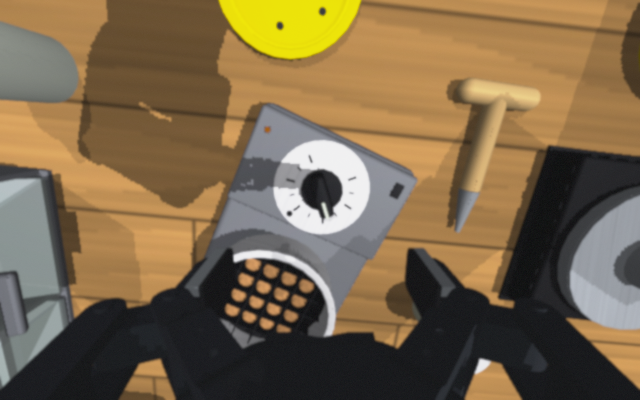

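The pointer is at (327,210) from the knob centre (321,187), giving a direction of about +0.37, which matches the bar's axis of 0.39. The dot is at (290,213). Dish to knob measures 144 mm against a nominal 143. Turning by -1.2 rad.

Run:
```python
from h import *
b,tg=.390,-.814; c=[.4648,-.1837]
m.set_gripper(.5,30)
m.move_ptp(c+[.15],down(b+np.pi/2)); m.move_l(c+[.0735],max_speed=.1); print(m.current_force())
m.set_gripper(0,30); print(m.current_grip_width(),m.current_force())
q=np.array(m.current_qpos()); q[5]+=b-tg; m.move_j(q); m.dwell(.2); print(m.current_force(),m.current_ft_torque(),m.current_qpos()[5]-q[5])
m.set_gripper(.5); m.move_l(c+[.21])
img,d,W=cloud('wrist'); save('w2',img)
P=sel(W,c,.04,.09,.108);u,s,v=np.linalg.svd(P[:,:2]-P[:,:2].mean(0));print('bar',P.mean(0),np.arctan2(v[0,1],v[0,0]),s)
print('rim',circ(sel(W,(.6,-.232),.1,.089,.1),.072)); print(m.current_time())
# lids
m.move_ptp([.514,.184,.24],down(np.pi/2+.2)); img,d,W=cloud('wrist'); save('w3',img)
for n,z0,z1,r in(('knob',.112,.124,.02),('collar',.085,.095,.036),('plate',.06,.07,.095)):
    P=sel(W,(.514,.184),r,z0,z1); print(n,P.mean(0) if len(P) else 0,len(P))
for n in('lid_knob','collar_top','cover'):
    for r in m.look_for('wrist',n)[:2]: print(n,r)
for a in(0,.2,-.2,.4): print(a,np.round(m.inverse_kinematics([.514,.184,.1],down(a+np.pi/2)),2),m.inverse_kinematics([.6,-.232,.14],down(a+np.pi/2)))
print(m.current_time())
a=np.hstack([cv2.resize(cv2.imread('pics/%s.png'%k)[100:300,200:440],(400,333)) for k in('w2','w3')]);cv2.imwrite('pics/w23.png',a)
```

```text
[-0.10691662  0.15882338  1.54453522]
0.1599571920762629 [-3.46816404  6.73907115  8.64861326]
[ 5.38558549 17.0005143   0.72981515] [ 2.86107851 -0.89929561  0.04304619] 6.283785627214655e-05
bar [ 0.4646971  -0.18226027  0.09819263] -0.8140094803663277 [0.29066759 0.09811209]
rim (array([ 0.59943559, -0.22996032]), np.float64(0.002010098049766207), 1445)
8.65
knob [0.51225987 0.18817802 0.11803047] 398
collar [0.51237754 0.18728194 0.08992381] 845
plate [0.50672317 0.18601518 0.06460054] 16019
lid_knob {'at': [0.3202, 0.2265, 0.0116], 'confidence': 0.71}
lid_knob {'at': [0.5124, 0.186, 0.07], 'confidence': 0.61}
collar_top {'at': [0.4984, 0.1867, 0.0669], 'confidence': 0.65}
cover {'at': [0.5047, 0.1872, 0.065], 'confidence': 0.64}
0 [ 0.26  0.52  1.77 -0.    0.86 -1.31] [-4.41307132e-01  6.15032526e-01  1.47284828e+00 -4.44089210e-16
  1.05371185e+00 -2.01210346e+00]
0.2 [ 0.26  0.52  1.77 -0.    0.86 -1.51] [-4.41307132e-01  6.15032526e-01  1.47284828e+00 -4.44089210e-16
  1.05371185e+00 -2.21210346e+00]
-0.2 [ 0.26  0.52  1.77 -0.    0.86 -1.11] [-4.41307132e-01  6.15032526e-01  1.47284828e+00 -4.44089210e-16
  1.05371185e+00 -1.81210346e+00]
0.4 [ 0.26  0.52  1.77 -0.    0.86 -1.71] [-4.41307132e-01  6.15032526e-01  1.47284828e+00 -4.44089210e-16
  1.05371185e+00 -2.41210346e+00]
10.2417
```

View pics/w23.png

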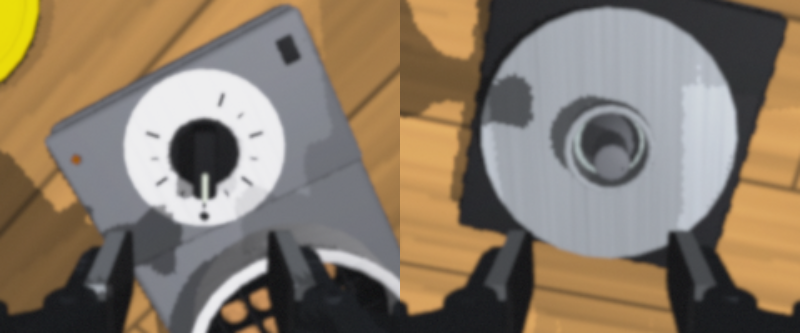

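The dial reads -0.814 with the pointer on the dotted mark, as intended (left). The right half shows the steel cover with its collar and grey post at (612,155). To cancel wrist-camera bias I look at the lid and the dish from opposite yaws.

Run:
```python
from h import *
def lid(W):
    P=sel(W,(.513,.187),.02,.1165,.122);C=sel(W,(.513,.187),.036,.087,.095)
    print('knob',P.mean(0),len(P),'collar',circ(C,.0265))
def dish(W):
    P=sel(W,(.6,-.231),.09,.091,.1); print('dish',circ(P,.072),P[:,2].mean())
h=np.pi/2+.2
lid(cloud('wrist')[2])
m.move_ptp([.513,.187,.24],down(h-np.pi)); lid(cloud('wrist')[2])
m.move_ptp([.6,-.231,.24],down(h-np.pi)); dish(cloud('wrist')[2])
m.move_ptp([.6,-.231,.24],down(h)); dish(cloud('wrist')[2])
print(m.current_time())
```

```text
knob [0.5128249  0.18829209 0.11836776] 352 collar (array([0.51271406, 0.18746636]), np.float64(0.0013084425919048098), 781)
knob [0.51453249 0.18919912 0.11839676] 362 collar (array([0.5140396, 0.1881967]), np.float64(0.0013488101908720462), 798)
dish (array([ 0.60182896, -0.23043831]), np.float64(0.0020404819848923728), 3382) 0.09431490039963016
dish (array([ 0.60012237, -0.23124535]), np.float64(0.002054017269171239), 3326) 0.09428066867155407
17.325
```

Run:
```python
from h import *
h=np.pi/2+.2; k=[.5137,.1887]
m.set_gripper(.5,60)
m.move_ptp(k+[.2],down(h)); f0=m.current_force(); m.move_l(k+[.0945],max_speed=.1); print('f',f0,m.current_force())
m.set_gripper(0,60); print(m.current_grip_width()*85,m.current_force()-f0)
m.move_l(k+[.105],max_speed=.03); print(m.current_force()-f0)
m.move_l(k+[.235],max_speed=.1); m.dwell(.1);print(m.current_force()-f0,m.current_ft_torque(),m.current_grip_width()*85,m.current_time())
img,d,W=cloud('wrist'); save('w4',img)
P=sel(W,k,.1,.17,.23); print('plate z',np.percentile(P[:,2],[5,25,50,75,95]),len(P))
Q=P[(P[:,2]>.195)&(P[:,2]<.215)]; A=np.c_[Q[:,:2]-k,np.ones(len(Q))]; print('plane',np.linalg.lstsq(A,Q[:,2],rcond=None)[0])
```

```text
f [ 0.44148531 -0.12749357 -0.17739872] [ 0.06189301 -0.3041993  -0.01066096]
19.933746744595183 [-2.47477776  1.16846229  4.64691281]
[ 0.15388467  1.17784983 -3.39415401]
[-0.97016719  0.53322485 -3.83180805] [-0.05702415  0.03756277  0.04209885] 20.204036297762265 22.7083
plate z [0.20274932 0.20340427 0.20386211 0.20436959 0.21427475] 40812
plane [-8.05233884e-05 -7.62494080e-04  2.04002470e-01]
```

View pics/w4.png

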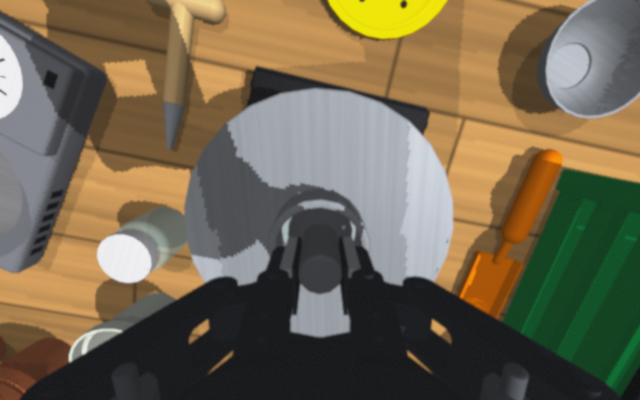

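Both lids hang level in the fingers (3.7 N, about 375 g): the plate is round (320,205) with the post between the pads at (320,250). Carrying them over the dish and lowering while watching the force.

Run:
```python
from h import *
g=[.6010,-.2308]
m.move_l(g+[.235],max_speed=.15); m.dwell(.3); f0=np.array(m.current_force()); print(f0)
m.move_l(g+[.150],max_speed=.08); m.dwell(.1)
for z in np.arange(.147,.1295,-.0025):
    m.move_l(g+[z],max_speed=.03); f=np.array(m.current_force())-f0; print(round(z,4),f.round(1),np.round(m.current_ee_pos(),4))
    if f[2]>6 or np.hypot(*f[:2])>10: break
img,d,W=cloud('wrist'); save('w5',img)
P=sel(W,g,.09,.06,.14);Q=P[abs(P[:,2]-np.median(P[:,2]))<.005]; A=np.c_[Q[:,:2]-g,np.ones(len(Q))]; print('plane',np.linalg.lstsq(A,Q[:,2],rcond=None)[0],m.current_time())
```

```text
[-0.54964902 -0.16093869 -3.58958392]
0.147 [ 0.8 -0.2 -0.2] [ 0.6009 -0.2307  0.1468]
0.1445 [ 0.7 -0.3  0.8] [ 0.6009 -0.2308  0.1443]
0.142 [0.2 0.3 0.4] [ 0.6009 -0.2307  0.1418]
0.1395 [0.3 0.2 0.7] [ 0.6009 -0.2308  0.1393]
0.137 [ 1.   1.  -0.1] [ 0.6009 -0.2307  0.1368]
0.1345 [ 1.  -0.1  0.1] [ 0.6009 -0.2308  0.1343]
0.132 [-3.6  0.9 11.2] [ 0.6013 -0.231   0.1333]
plane [-0.00013277 -0.00020183  0.10265882] 29.175
```

First contact came at 0.133 (expected 0.1325), with the plate level at 0.1027 (expected 0.103), so it is seated. Releasing and checking.

Run:
```python
from h import *
g=[.6010,-.2308]
m.move_l(g+[.1332],max_speed=.02)
m.set_gripper(.5); m.move_l(g+[.26],max_speed=.12)
h=np.pi/2+.2
def see(n):
    img,d,W=cloud('wrist'); save(n,img)
    P=sel(W,g,.02,.1545,.161);C=sel(W,g,.04,.125,.134);Q=sel(W,g,.08,.098,.108); A=np.c_[Q[:,:2]-g,np.ones(len(Q))]
    print('knob',P.mean(0),len(P),'collar',circ(C,.0265),C[:,2].mean(),'plane',np.linalg.lstsq(A,Q[:,2],rcond=None)[0])
see('w6'); m.set_gripper(1.0)
m.move_ptp(g+[.26],down(h-np.pi)); see('w7'); print(m.current_time())
```

```text
knob [ 0.60014709 -0.23232585  0.15633582] 411 collar (array([ 0.6001033, -0.233237 ]), np.float64(0.0013379135435760588), 898) 0.12824758518149162 plane [-0.00064999 -0.00044364  0.1026197 ]
knob [ 0.60196851 -0.23156264  0.15637466] 416 collar (array([ 0.6014083 , -0.23253628]), np.float64(0.0013412965327978567), 899) 0.1283557775720447 plane [ 1.69659051e-04 -9.06748273e-05  1.02670437e-01]
34.2333
```

View pics/w7.png

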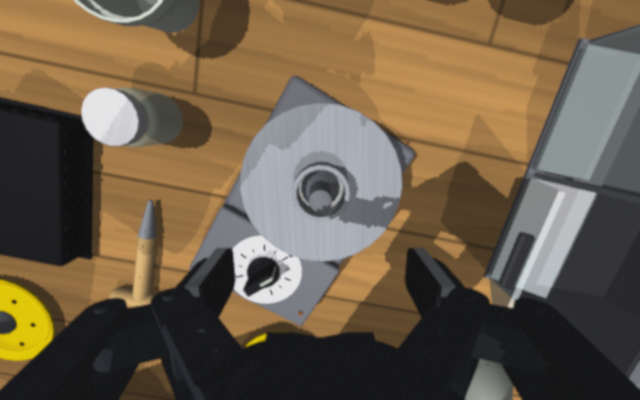

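Both knob readings average (0.6011,-0.2319), 1.1 mm from the dish centre, with the height right and the plate level. The picture shows the lids centred at (320,185), the collar ring round the post and the bystanders untouched. Now the collar.

Run:
```python
from h import *
c=[.6010,-.2327]
m.set_gripper(1.0,50); f0=np.array(m.current_force())
m.move_l(c+[.135],max_speed=.12); m.move_l(c+[.101],max_speed=.05); print(m.current_force()-f0)
m.set_gripper(0,50); print(m.current_grip_width()*85,(m.current_force()-f0).round(1))
m.move_l(c+[.106],max_speed=.02); print((m.current_force()-f0).round(1))
m.move_l(c+[.125],max_speed=.03); print((m.current_force()-f0).round(1))
m.move_l(c+[.203],max_speed=.06); m.dwell(.4); print((m.current_force()-f0).round(1),m.current_grip_width()*85)
img,d,W=cloud('wrist'); save('w8',img); P=sel(W,c,.1,.19,.215);A=np.c_[P[:,:2]-c,np.ones(len(P))]; print('plane',np.linalg.lstsq(A,P[:,2],rcond=None)[0],len(P))
img,d,W=cloud('scene'); save('s2',img); u,v=map(int,px('scene',c+[.15])); save('s2c',cv2.resize(img[v-60:v+60,u-80:u+80],(800,600),interpolation=3)); print(m.current_time(),u,v)
for n in('inner_lid','cover'):print(n,[(np.round(r['at'],3),round(r['confidence'],2)) for r in m.look_for('scene',n)])
```

```text
[0.07785519 0.34801814 0.12663653]
55.278565376753676 [-0.5  0.   6.5]
[-0.2  0.3 -2.4]
[ 0.5  0.1 -3. ]
[ 0.2  0.  -2.9] 55.473477278176844
plane [-0.00986477 -0.00291835  0.20448259] 47887
39.9917 308 243
inner_lid [(array([0.287, 0.241, 0.013]), 0.7), (array([ 0.264, -0.239,  0.017]), 0.63), (array([ 0.634, -0.281,  0.1  ]), 0.54)]
cover [(array([ 0.626, -0.258,  0.201]), 0.77)]
```

View pics/s2c.png

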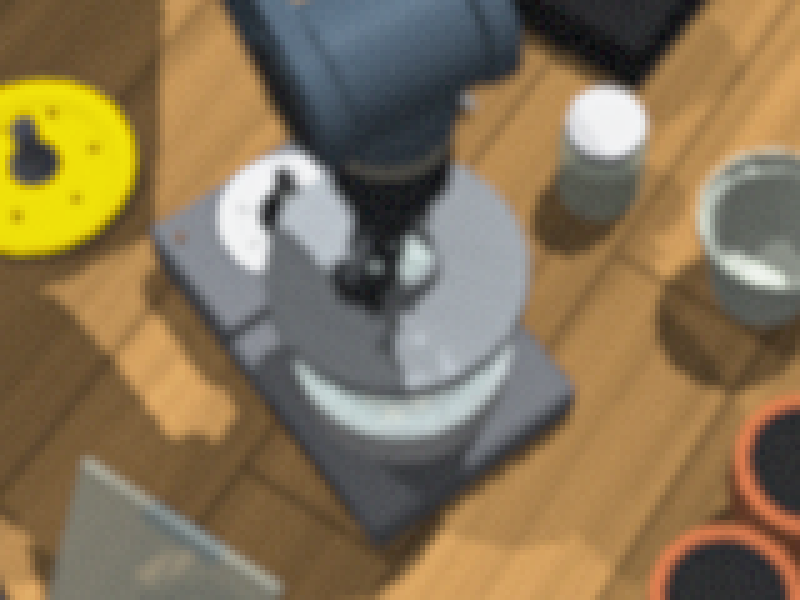

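View pics/w8.png

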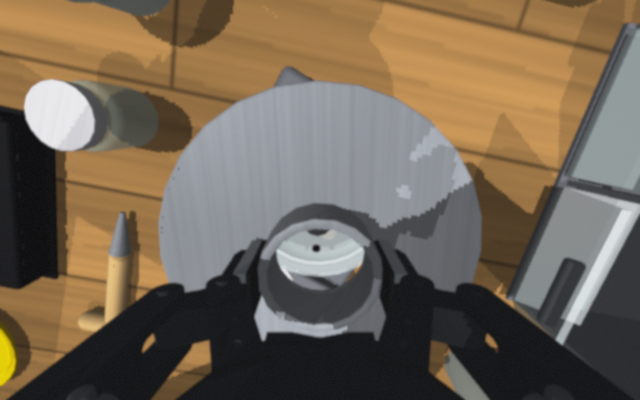

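The scene crop shows the cover held level above the dish (400,270), with the clear inner lid still in the dish (400,400). One depth check on that lid, then hand in.

Run:
```python
from h import *
c=[.601,-.231]
img,d,W=cloud('scene'); P=sel(W,c,.08,.085,.17); A=np.c_[P[:,:2]-c,np.ones(len(P))]
r=np.hypot(*(P[:,:2]-c).T); print(len(P),np.percentile(P[:,2],[5,50,95]),'plane',np.linalg.lstsq(A,P[:,2],rcond=None)[0],'r',r.min(),r.max())
f=m.current_force();m.dwell(.3);print(f,m.current_force(),m.current_grip_width()*85,m.current_time())
m.sign_off()
```

```text
334 [0.09278206 0.09796194 0.10331375] plane [-0.0025221  -0.0050221   0.09780425] r 0.040278293235292494 0.07885399596157198
[-0.15173554 -0.55601153 -2.15074127] [ 0.8496411  -0.2221799  -2.38462448] 55.37044199329823 40.4417
the job is handed in; nothing more can be done
```

The job is done and handed in at about 40 s of the 72 s allowed.

- **Thermostat:** I gripped the knob bar and turned it 1.20 rad. The bar then measured -0.814 rad against a target of -0.814 (accurate to a few hundredths), with the pointer on the dotted mark. I did not measure it again at the end.
- **Lids onto the dish:** I lifted both lids by the inner lid's knob. They hung level, with about 3.7 N on the wrist. They seated with the knob about 1 mm from the dish centre, at the expected height and level.
- **Steel cover:** I took it alone by its collar. It is held with its skirt about 91 mm above the rim, tilted about 0.01 rad and still. The wrist reads about 2.2 to 2.4 N, which is the cover's weight.
- **Inner lid at the end:** Depth puts its visible surface at 98 mm, level to 0.006 rad, against about 99 mm expected for the flange top when seated. Its sideways position was not measured again after the cover was lifted.

Two readings disagreed:

- Wrist-camera positions differed by about 2 mm between opposite views, so I averaged them.
- The wrist force just after the cover was lifted read 2.9 N before settling to the value above.

The bystanders looked undisturbed in the pictures. I did not measure them again.

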